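# Snap two hand files into the sprung clip rack

## Task

Put away the two small hand files that lie on the bench: press each one sideways into its own spring clip of the sloping rack, handle in the clip at the lower end and blade up the slope in the notch, until the jaws have snapped shut over the handle and it lies fully home. The bar that carries the clips gives way on springs, so press until you feel the handle click in, but never ram it, let the bar come back out, and leave the other things on the bench where they are.

Things in the scene. Friction and masses are not known exactly. Their poses are not given: they have to be found in the camera images.
- file_a: small hand file, 130 mm long, 0.045 kg: round handle 11.6 mm in diameter from y = +10 to +65 mm, flat steel blade 8 mm wide (x), 3 mm thick (z 4 to 7 mm) from y = -65 to +10 mm. Origin at mid-length on the underside; own y runs along the file towards the handle's end; the handle's axis is at z = 6 mm. Lies on the bench left or right, handle roughly towards the robot
- file_b: the second hand file, identical to file_a, also on the bench
- file_a_butt (a point): point on the axis of file_a's handle, 13 mm from the handle's end (y = +52 mm, z = 6 mm in the file's frame); axes as the file's. This point comes to rest at a clip's point
- file_b_butt (a point): the same point on file_b
- clip_rack: small steel tool rack fixed on the bench, base 150 x 160 mm, about 110 mm tall at the back; origin at the underside's centre, x away from the robot, up the slope. On it a grey bar (135 x 168 mm, the file direction x the row) slopes up away from the robot at 17 degrees (0.30 rad), with three clip places side by side 55 mm apart
- clip_0 (a point): leftmost clip: where file_*_butt of a seated file lies, 24 mm above the bar's face; moves with the bar. Axes: x up the slope (a seated file's own +y points along -x, handle low), y left along the row, z square out of the bar's face; the file is pushed in along -z. 87 mm up the slope an open notch 14 mm wide, walls 4 mm thick with tops at z = +8 mm, takes the blade; its floor is at z = -2 mm
- clip_1 (a point): middle clip, same axes and notch. Each clip is two steel spring jaws, 14 mm long in x, 24 mm wide over both, tops 8.5 mm above the point; their lips stand 7.6 mm apart at z = +5 mm, spread as the handle is pushed through with about 8 to 14 N at the clip, then snap over it. The handle rests on a block below. Between clip and notch the space down to the bar's face is free for fingers
- clip_2 (a point): rightmost clip, the same as the others. A file held about 28 mm up the slope from its butt point needs some 15 N along -z at the hand to click in, by then the bar is near its stop. The fixed machines on both sides of the rack and in the middle of the bench stand up to 0.30 m high: cross over them at 0.40 m or more
- clip_bar (a joint): how far the sprung bar with all three clips is pushed back along its own -z, m: 0 at rest, 0.012 at its stop; the spring needs about 1.6 N to start and 11 N to reach the stop
- screwdriver: precision screwdriver 96 mm long, lying like the files on the bench; stays there
- lens_blank: round lens blank 67 mm across, bystander
- spectacles: spectacles 135 mm wide, bystander
- dropper_bottle: dropper bottle 34 mm across, 102 mm tall, bystander
- pen: pen 145 mm long, bystander

How it is judged:
By the outcome, as a careful person would: the job done as asked, in the order asked, and still so for the second after the job is handed in, with the robot touching nothing.
It also fails if it takes over 64 s, if anything falls off the work surface, if the arm or the gripper's body presses on something with over 40 N, if the wrist force passes 120 N, or if a joint passes its speed limit or range.

## Robot

A 6-joint arm with a two-finger parallel gripper is mounted at the origin on a cart in front of the work surface, level with it; the furniture and walls round the work are solid. World frame = base frame: x ahead of the robot, y to its left, z up, the work surface at z = 0. Lengths are in m, angles in rad, forces in N, time in s.
With the tool pointing down it reaches from about 0.4 to 0.925 m from the base axis. Payload 12.5 kg.
Tool frame: the origin (TCP) lies on the mounting face of the last link; the fingertips stand 190 mm ahead of it and the grasp point (between the pads) lies 171 mm ahead of it; z points along the fingers, y is the line along which they close (so a half turn about z gives the same grasp; the last joint's range is limited). The gripper opens to 95 mm and grips with 3 to 60 N. Pads are 20 mm wide; open, the fingers measure 119 mm over their backs; the gripper's body (75 mm by 180 mm) begins 59 mm behind the grasp point.
Start: joints at [1.214, 0.491, 1.559, -0, 1.092, -0.106], TCP at [0.155, 0.605, 0.405] pointing down, gripper open.
Joint ranges: [-3.1, 3.1], [-0.84, 2.19], [0.05, 2.79], [-1.13, 4.28], [0.06, 2.93], [-2.69, 2.69]. Speed limits (rad/s): [2.22, 2.22, 2.79, 3.14, 3.14, 3.14].

## Interface

Orientations are given as a unit quaternion [w, x, y, z].
In Python, from station import bot gives the robot as it stands. Calls block until the motion is done:
- bot.move_ptp(position, orientation): joint-space move of the TCP to a pose.
- bot.movel(position, frame=None, v=0.15, force_limit=None): straight line of the TCP; frame=None keeps the orientation; v is the mean speed in m/s. With force_limit (N) it stops when the force on the tool has changed by that much, and returns True; else False.
- bot.set_joints(angles): joint-space move.
- bot.gripper_to(opening, grasp_force=None): opening from 0.0 (shut) to 1.0 (fully open); grasp_force is the grip in N (None keeps the last); returns when the fingers have stopped.
- bot.wait(seconds).
- bot.solve_ik(position, orientation): joint angles nearest the present ones, or None.
- bot.snapshot(name): name is "side" or "top"; returns a dict with "img" (480x640x3 uint8, blue, green, red), "camera_matrix" (3x3 intrinsics, pixels), "cam_to_world" (4x4, takes a point from camera to world coordinates). Camera axes: x right, y down, z forward; pixel columns grow to the right and rows downward; lengths in m; the calibration is good to about 2 mm. A picture is of the moment at which its call begins. There is no depth.
A pose or a line that the arm cannot do raises bot.PlanningError and nothing moves.
- bot.sign_off(): hands the job in; it is judged then, once.
Readings, each from a call of its own:
- bot.current_t(): time.
- bot.current_qpos(): joint angles.
- bot.current_dq(): joint speeds.
- bot.current_tau(): joint torques, N m.
- bot.current_tool_pos(): TCP position.
- bot.current_tool_rot(): TCP orientation.
- bot.current_wrist_force(): force on the tool from outside, world axes, zero at the start.
- bot.current_ft_torque(): the same for the moment, N m.
- bot.current_width(): opening from 0.0 (shut) to 1.0 (fully open).
- bot.current_finger_force(): force on a finger pad.
Only numpy, scipy, OpenCV 4.12 (cv2) and the standard library are available. Lean on these libraries where they do the work, as an engineer would, in place of code of your own. Each camera call takes 0.05 s, during which the arm holds its last target. There are 200 camera calls.

## Working session

There is one attempt and no reset: what is moved stays moved. The work goes in short steps, each a Python script; the robot and the scene stay as the last script left them, time stands still between calls to the robot, and variables do not carry over. Pictures are saved under pics/ and viewed, at most 10 in all, crops included, and the job is handed in when it is done.

```bash
ls; mkdir -p pics
python3 - <<'E'
from station import bot
import cv2,numpy as np
np.set_printoptions(precision=4,suppress=True)
for n in("top","side"):
    s=bot.snapshot(n); cv2.imwrite(f"pics/{n}0.png",s["img"]); np.savez(f"{n}0.npz",**s)
    print(n,s["camera_matrix"],s["cam_to_world"])
print(bot.current_t(),bot.current_tool_rot(),bot.current_tool_pos())
E
```

```text
pics
top [[554.6231   0.     319.5911]
 [  0.     554.6231 240.8122]
 [  0.       0.       1.    ]] [[-0.0005 -0.9973  0.0732  0.4508]
 [-0.9999  0.0017  0.0165 -0.019 ]
 [-0.0166 -0.0732 -0.9972  1.318 ]
 [ 0.      0.      0.      1.    ]]
side [[458.7832   0.     325.9413]
 [  0.     458.7832 236.1763]
 [  0.       0.       1.    ]] [[ 0.3909 -0.6843  0.6156 -0.0443]
 [-0.9204 -0.2986  0.2525 -0.2434]
 [ 0.011  -0.6653 -0.7465  0.7801]
 [ 0.      0.      0.      1.    ]]
0.1 [-0.0001  0.1251  0.9921 -0.0005] [0.1551 0.6054 0.4042]
```

View pics/top0.png

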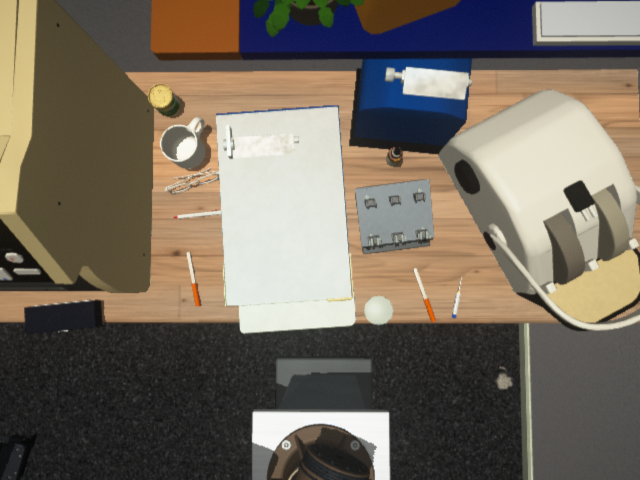

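View pics/side0.png

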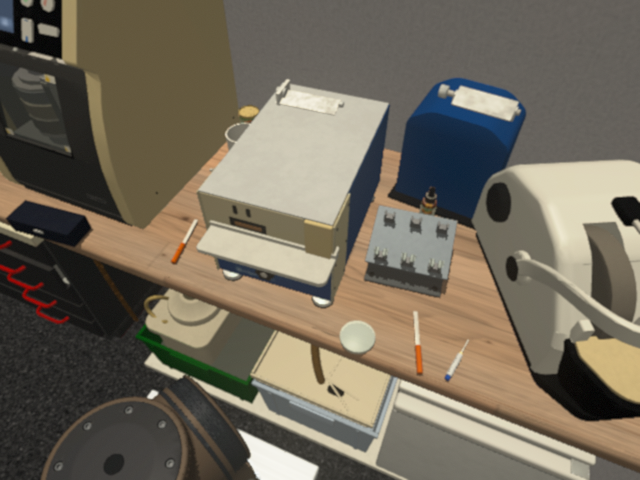

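The top view shows the orange-handled files at about (194,280) and (425,293), the screwdriver at (457,298) and the rack at (395,215) with its clips low at rows ~238. The side view shows the right file at (418,345), the left at (184,243) and the rack at (412,250).

```bash
cat > h.py <<'E'
import cv2,numpy as np
np.set_printoptions(precision=4,suppress=True)
def ray(s,p):
    T=s["cam_to_world"];d=np.linalg.solve(s["camera_matrix"],[p[0],p[1],1.]);return T[:3,3],T[:3,:3]@d
def onplane(s,p,z):
    o,d=ray(s,p);return o+d*(z-o[2])/d[2]
def tri(s1,p1,s2,p2):
    o1,d1=ray(s1,p1);o2,d2=ray(s2,p2)
    t=np.linalg.lstsq(np.c_[d1,-d2],o2-o1,rcond=None)[0];a=o1+d1*t[0];b=o2+d2*t[1]
    return (a+b)/2,np.linalg.norm(a-b)
def proj(s,P):
    T=np.linalg.inv(s["cam_to_world"]);c=T[:3,:3]@P+T[:3,3];q=s["camera_matrix"]@c;return q[:2]/q[2]
E
python3 - <<'E'
from h import *
for n in("top","side"):
    s=np.load(n+"0.npz");im=s["img"];h=cv2.cvtColor(im,cv2.COLOR_BGR2HSV)
    m=cv2.inRange(h,(3,190,120),(14,255,255))
    if n=="top": m[:200]=0
    k,l,st,c=cv2.connectedComponentsWithStats(m)
    for i in range(1,k):
        if st[i,4]<60: continue
        ys,xs=np.where(l==i)
        P=np.array([onplane(s,(x,y),0.008)[:2] for x,y in zip(xs,ys)])
        r=cv2.minAreaRect((P*1000).astype(np.float32))
        print(n,st[i],c[i],"rect mm",r,"mean",P.mean(0), "dir",cv2.fitLine((P*1000).astype(np.float32),cv2.DIST_L2,0,.01,.01)[:2].ravel())
t=cv2.imread("pics/top0.png");s=cv2.imread("pics/side0.png")
a=cv2.resize(t[170:260,345:445],None,fx=4,fy=4,interpolation=cv2.INTER_CUBIC)
b=cv2.resize(s[200:300,360:460],None,fx=4,fy=4,interpolation=cv2.INTER_CUBIC)
o=np.zeros((400,800,3),np.uint8);o[:360,:400]=a;o[:,400:]=b;cv2.imwrite("pics/rack.png",o)
E
```

```text
top [192 284   8  22  95] [195.5789 294.5579] rect mm ((420.41845703125, 295.5645446777344), (51.80669403076172, 9.927724838256836), 11.284642219543457) mean [0.4202 0.2956] dir [0.9782 0.2078]
top [424 299  12  23 102] [429.402  309.9706] rect mm ((384.1510314941406, -254.18995666503906), (53.40651321411133, 10.197206497192383), 19.27053451538086) mean [ 0.3843 -0.2542] dir [0.9452 0.3265]
side [172 243  13  19  85] [177.8824 252.3059] rect mm ((421.1301574707031, 294.74755859375), (52.146583557128906, 9.855633735656738), 11.958568572998047) mean [0.4204 0.2947] dir [0.9769 0.2135]
side [416 346   6  27 128] [418.4844 359.2656] rect mm ((384.1439514160156, -254.27978515625), (51.82838821411133, 8.717784881591797), 19.2973575592041) mean [ 0.3833 -0.2545] dir [0.9452 0.3264]
```

View pics/rack.png

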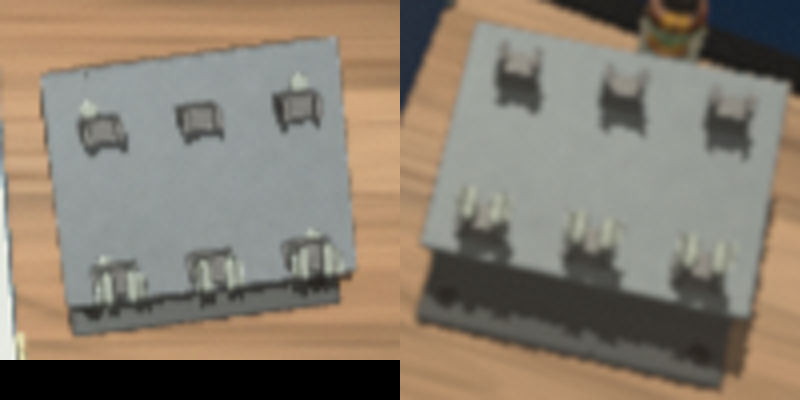

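The crop shows the bar's four corners in both views, with three clips low and three notches up the slope. I'll fit the bar's pose from those corners and project the clip points back as a check.

```bash
cat > fit.py <<'E'
from h import *
from scipy.optimize import least_squares
from scipy.spatial.transform import Rotation as R
t=np.load("top0.npz");s=np.load("side0.npz")
c4=lambda a,u,v:(np.array(a,float)+.5)/4-.5+[u,v]
ct=c4([(42,73),(337,37),(354,270),(70,305)],345,170);cs=c4([(75,22),(387,83),(345,318),(22,243)],360,200)
print([tri(t,a,s,b) for a,b in zip(ct,cs)])
B=np.array([(.0675,.084,0),(.0675,-.084,0),(-.0675,-.084,0),(-.0675,.084,0)])
rot=lambda yaw:R.from_euler('zy',[yaw,-.30]).as_matrix()
def res(p):
    P=p[:3]+B@rot(p[3]).T
    return np.r_[[proj(t,q)-a for q,a in zip(P,ct)],[proj(s,q)-a for q,a in zip(P,cs)]].ravel()
f=least_squares(res,[.5,-.18,.08,.1]);p=f.x;print(p,f.fun.reshape(-1,2))
# jaw top centres (2 jaws) seen in both views, measured on bar
M=rot(p[3])
def inbar(sn,px,h): # ray onto plane h above face, bar coords
    o,d=ray(sn,px);n=M[:,2];k=((p[:3]+h*n-o)@n)/(d@n);return M.T@(o+k*d-p[:3])
for nm,sn,pts in(("side",s,c4([(87,193),(194,218),(303,243)],360,200)),("top",t,c4([(117,280),(213,270),(310,258)],345,170))):
    for q in pts: print(nm,inbar(sn,q,.0325)*1000)
for q in c4([(119,53),(224,78),(329,98)],360,200): print("notch side",inbar(s,q,.032)*1000)
for q in c4([(102,131),(200,121),(298,107)],345,170): print("notch top",inbar(t,q,.027)*1000)
E
python3 fit.py
```

```text
[(array([ 0.6603, -0.0775,  0.0823]), np.float64(0.0021322551070293828)), (array([ 0.6799, -0.2429,  0.0849]), np.float64(0.001218586866065631)), (array([ 0.5522, -0.2583,  0.0448]), np.float64(0.0005010921206165327)), (array([ 0.5322, -0.0951,  0.046 ]), np.float64(0.0009080195409557979))]
[ 0.6066 -0.1682  0.0634  0.1162] [[-0.721  -0.1483]
 [ 0.2186 -0.0579]
 [ 0.5354  0.1352]
 [-1.434  -0.2397]
 [ 0.3333  0.243 ]
 [ 0.8489 -0.2925]
 [ 0.8322 -0.1791]
 [-0.9643  0.8504]]
side [-44.5109  53.1526  32.5   ]
side [-46.0299  -0.9981  32.5   ]
side [-47.2938 -54.6991  32.5   ]
top [-49.233   54.2778  32.5   ]
top [-49.8327   0.5263  32.5   ]
top [-49.3573 -53.683   32.5   ]
notch side [37.0791 54.5072 32.    ]
notch side [34.2022 -0.59   32.    ]
notch side [ 34.2046 -53.7814  32.    ]
notch top [34.6581 53.789  27.    ]
notch top [33.7883 -0.4861 27.    ]
notch top [ 35.1396 -54.7555  27.    ]
```

```bash
cat > g.py <<'E'
from h import *
from scipy.spatial.transform import Rotation as R
p=np.array([.6066,-.1682,.0634]);M=R.from_euler('zy',[.1162,-.30]).as_matrix()
clip=lambda i:p+M@np.array([-.050,.055*(1-i),.024])
G=.171; OFF=.015           # grasp point above handle axis
def quat(X,Z,flip=False):
    X=np.array(X)/np.linalg.norm(X);Z=np.array(Z)
    if flip: X=-X
    return R.from_matrix(np.c_[X,np.cross(Z,X),Z]).as_quat(scalar_first=True)
files={'R':(np.array([.3838,-.2543]),np.array([.9452,.3265])),'L':(np.array([.4203,.2952]),np.array([.9775,.2107]))}
def pick(f,h=0.,flip=False):       # y=+24 mm: 13.5 mm toward the blade from the handle's middle
    c,b=files[f];g=c+b*.0135
    return np.r_[g,.006+OFF+G+h],quat(np.r_[b,0],[0,0,-1.],flip)
def place(i,h=0.,flip=False,d=(0,0)):
    return clip(i)+M@np.array([.028+d[0],d[1],OFF+G+h]),quat(M[:,0],-M[:,2],flip)
E
python3 - <<'E'
from g import *
from station import bot
t=np.load("top0.npz");s=np.load("side0.npz")
for a,b in(((340,107),(389,103)),((226,305),(203,190))): print("mid machine",tri(t,a,s,b))
for u,v in((153,280),(155,200)): print("left mach z0",onplane(t,(u,v),0))
for z in(0,.1,.2): print("white edge",z,onplane(t,(443,155),z),onplane(t,(490,230),z),"mid right edge",onplane(t,(350,250),z))
print("clips",clip(1),clip(2))
for fl in(False,True):
    for n,q in(("R",pick('R',0,fl)),("Rup",pick('R',.1,fl)),("L",pick('L',0,fl)),("Lup",pick('L',.38,fl)),("p1",place(1,0,fl)),("p2",place(2,0,fl)),("p1up",place(1,.1,fl)),("p2up",place(2,.1,fl))):
        print(fl,n,q[0],bot.solve_ik(*[x.tolist() for x in q]))
E
```

```text
mid machine (array([ 0.7926, -0.04  ,  0.2484]), np.float64(0.0032744814334191128))
mid machine (array([0.4082, 0.1755, 0.2453]), np.float64(0.008992639434114493))
left mach z0 [0.4546 0.3999 0.    ]
left mach z0 [0.6467 0.3992 0.    ]
white edge 0 [ 0.7536 -0.2937  0.    ] [ 0.5726 -0.4018  0.    ] mid right edge [ 0.5255 -0.0695  0.    ]
white edge 0.1 [ 0.7307 -0.2728  0.1   ] [ 0.5633 -0.3728  0.1   ] mid right edge [ 0.5198 -0.0656  0.1   ]
white edge 0.2 [ 0.7077 -0.252   0.2   ] [ 0.5541 -0.3438  0.2   ] mid right edge [ 0.5141 -0.0618  0.2   ]
clips [ 0.5521 -0.174   0.0717] [ 0.5582 -0.2286  0.0735]
False R [ 0.3966 -0.2499  0.192 ] [-0.7034  0.6323  2.1171 -0.      0.3922  0.5348]
False Rup [ 0.3966 -0.2499  0.292 ] [-0.7034  0.4407  2.0528 -0.      0.6481  0.5348]
False L [0.4335 0.298  0.192 ] [ 0.4767  0.6715  1.9763 -0.      0.4938  1.8352]
False Lup [0.4335 0.298  0.572 ] [ 0.4767  0.2153  1.5361 -0.      1.3903  1.8352]
False p1 [ 0.5237 -0.1708  0.2576] [-0.4546  0.5657  1.9406  0.3521  0.3858  0.6897]
False p2 [ 0.5298 -0.2254  0.2594] [-0.5387  0.5883  1.876   0.36
[... 163 characters left out ...]
.8603  0.2745  0.6262  0.6831]
True R [ 0.3966 -0.2499  0.192 ] [-0.7034  0.6323  2.1171 -0.      0.3922 -2.6067]
True Rup [ 0.3966 -0.2499  0.292 ] [-0.7034  0.4407  2.0528 -0.      0.6481 -2.6067]
True L [0.4335 0.298  0.192 ] [ 0.4767  0.6715  1.9763 -0.      0.4938 -1.3064]
True Lup [0.4335 0.298  0.572 ] [ 0.4767  0.2153  1.5361 -0.      1.3903 -1.3064]
True p1 [ 0.5237 -0.1708  0.2576] [-0.4546  0.5657  1.9406  0.3521  0.3858 -2.4519]
True p2 [ 0.5298 -0.2254  0.2594] [-0.5387  0.5883  1.876   0.3614  0.4431 -2.5349]
True p1up [ 0.4941 -0.1708  0.3531] [-0.4807  0.3866  1.9243  0.2529  0.5777 -2.3624]
True p2up [ 0.5002 -0.2254  0.355 ] [-0.5676  0.418   1.8603  0.2745  0.6262 -2.4585]
```

Run:
```python
from g import *
from station import bot
x=bot.current_tool_pos();bot.movel([x[0],x[1],.57],v=.3)
bot.gripper_to(.45,grasp_force=40)
P,q=pick('L',.38);bot.move_ptp(P.tolist(),q.tolist());print(bot.current_t())
print(bot.movel(pick('L',.06)[0].tolist(),v=.35,force_limit=15),bot.current_tool_pos(),bot.current_wrist_force(),bot.current_t())
for n in("top","side"):
    s=bot.snapshot(n); cv2.imwrite(f"pics/{n}1.png",s["img"])
a=cv2.imread("pics/top1.png")[220:320,130:250];b=cv2.imread("pics/side1.png")[180:300,120:260]
o=np.zeros((480,800,3),np.uint8);o[:333,:400]=cv2.resize(a,(400,333));o[:343,400:]=cv2.resize(b,(400,343));cv2.imwrite("pics/l1.png",o)
```

```text
3.4917
False [0.4337 0.2984 0.253 ] [-0.8707  0.4459  0.7688] 4.5583
```

View pics/l1.png

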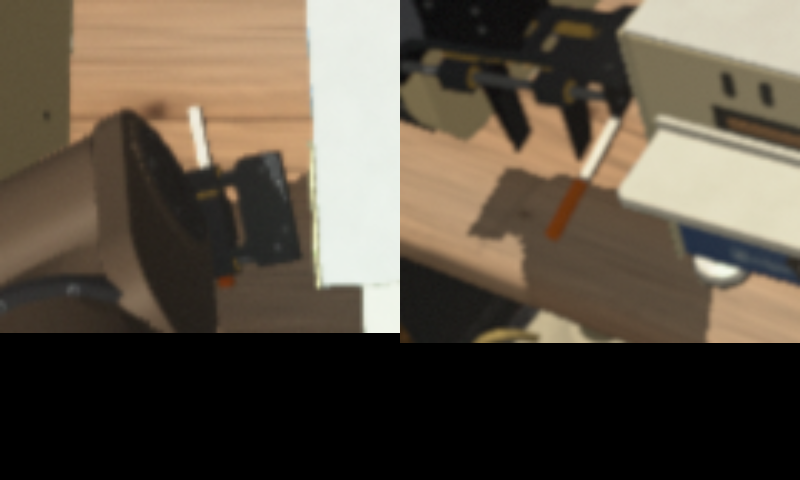

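The gripper straddles the left file (handle at about (225,270) in the left crop), and its body clears the machines on both sides. I'll descend and grasp.

Run:
```python
from g import *
from station import bot
print(bot.movel(pick('L',0)[0].tolist(),v=.08,force_limit=12),bot.current_tool_pos(),bot.current_wrist_force())
bot.gripper_to(0,grasp_force=50);print("w",bot.current_width()*95,bot.current_finger_force(),bot.current_wrist_force())
print(bot.movel(pick('L',.38)[0].tolist(),v=.3),bot.current_wrist_force())
P,q=place(1,.3);bot.move_ptp(P.tolist(),q.tolist());print(bot.current_t(),bot.current_tool_pos())
print(bot.movel(place(1,.03)[0].tolist(),v=.25,force_limit=12),bot.current_tool_pos()-place(1,.03)[0],bot.current_wrist_force(),bot.current_width()*95,bot.current_t())
for n in("top","side"):
    s=bot.snapshot(n); cv2.imwrite(f"pics/{n}2.png",s["img"]);np.savez(n+"2.npz",**s)
a=cv2.imread("pics/top2.png")[170:270,345:445];b=cv2.imread("pics/side2.png")[190:290,360:460]
cv2.imwrite("pics/l2.png",np.hstack([cv2.resize(i,(400,400),interpolation=cv2.INTER_CUBIC) for i in(a,b)]))
```

```text
False [0.4336 0.2981 0.1923] [0.5402 0.344  0.1369]
w 9.832478043278623 50.00039577484131 [ 0.1927 -0.0575  1.6088]
False [-0.1563 -0.4387 -0.7712]
9.3417 [ 0.4353 -0.1702  0.5442]
False [0.     0.0001 0.001 ] [0.4628 0.2437 0.3901] 10.897942711703843 10.575
```

View pics/l2.png

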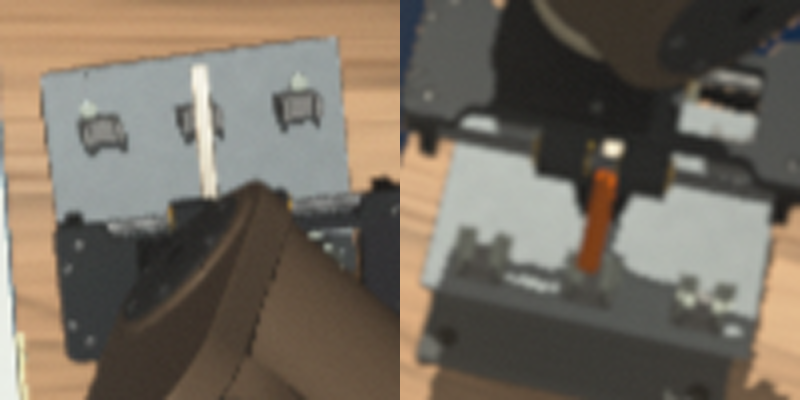

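The file hangs over the middle clip, with the blade over the middle notch (tip at about (395,187) in the top view) and the handle end at about (407,257) in the side view. I'll compare this with the predicted positions.

Run:
```python
from g import *
from station import bot
t=np.load("top2.npz");s=np.load("side2.npz")
ax=lambda x,z=.03:clip(1)+M@np.array([x,0,z])
print("exp top blade tip",proj(t,ax(.117)),"at .06",proj(t,ax(.065)));
h=cv2.cvtColor(t["img"],cv2.COLOR_BGR2HSV)
m=((h[...,2]>185)&(h[...,1]<60)).astype(np.uint8);
for v in range(184,220,3):
    u=np.where(m[v,380:412])[0]+380
    if len(u): print(v,u.min(),u.max(),u.mean())
h=cv2.cvtColor(s["img"],cv2.COLOR_BGR2HSV);m=cv2.inRange(h,(3,170,80),(16,255,255));m[:, :380]=0;m[:,440:]=0;m[:220]=0;m[300:]=0
for v in range(230,262,3):
    u=np.where(m[v])[0]
    if len(u): print("side",v,u.min(),u.max(),u.mean())
print("rows",np.where(m.any(1))[0][[0,-1]])
for x in(-.013,.0,.01,.03,.042): print("exp side",x,proj(s,ax(x)))
```

```text
exp top blade tip [394.4461 186.6099] at .06 [396.6352 210.3041]
187 393 396 394.5
190 393 396 394.5
193 393 396 394.5
196 394 396 395.0
199 394 397 395.5
202 394 397 395.5
205 395 397 396.0
208 395 397 396.0
211 395 398 396.5
214 395 398 396.5
217 396 398 397.0
side 233 409 412 410.5
side 236 409 413 411.0
side 239 408 413 410.5
side 242 407 412 409.5
side 245 408 411 409.5
side 248 407 410 408.5
side 251 406 409 407.5
side 254 405 409 407.0
side 257 407 407 407.0
rows [233 257]
exp side -0.013 [406.495  257.4649]
exp side 0.0 [407.8281 251.4277]
exp side 0.01 [408.8431 246.8311]
exp side 0.03 [410.8465 237.7587]
exp side 0.042 [412.0317 232.3913]
```

Alignment matches within a millimetre, so I'll press while watching the force.

```bash
cat > press.py <<'E'
from g import *
from station import bot
def press(i,d=(0,0)):
    fz=lambda:float(np.dot(bot.current_wrist_force(),M[:,2]))
    b=fz();peak=0;log=[]
    bot.movel(place(i,.011,d=d)[0].tolist(),v=.08,force_limit=8)
    for k in range(10,-19,-1):
        bot.movel(place(i,k/1000,d=d)[0].tolist(),v=.025)
        f=fz()-b;peak=max(peak,f);log.append((k,round(f,1)))
        if peak>9 and f<peak-3: print("click");break
        if f>24: print("stop");break
    print(log,bot.current_width()*95,bot.current_t())
    return k
E
python3 - <<'E'
from press import *
press(1)
E
```

```text
click
[(10, 4.2), (9, 4.2), (8, 5.5), (7, 5.4), (6, 6.8), (5, 7.4), (4, 7.4), (3, 10.0), (2, 9.9), (1, 10.0), (0, 6.3)] 10.652769255234201 13.8167
```

Run:
```python
from g import *
from station import bot
for n in("top","side"):
    s=bot.snapshot(n); cv2.imwrite(f"pics/{n}3.png",s["img"]);np.savez(n+"3.npz",**s)
a=cv2.imread("pics/top3.png")[170:270,345:445];b=cv2.imread("pics/side3.png")[190:290,360:460]
cv2.imwrite("pics/l3.png",np.hstack([cv2.resize(i,(400,400),interpolation=cv2.INTER_CUBIC) for i in(a,b)]))
print(bot.current_tool_pos()-place(1,0)[0],bot.current_wrist_force()@M,bot.current_ft_torque()@M)
```

```text
[ 0.0003 -0.0003  0.0005] [ 0.4524 -6.1268  6.6248] [-1.0524  0.3924  0.1799]
```

View pics/l3.png

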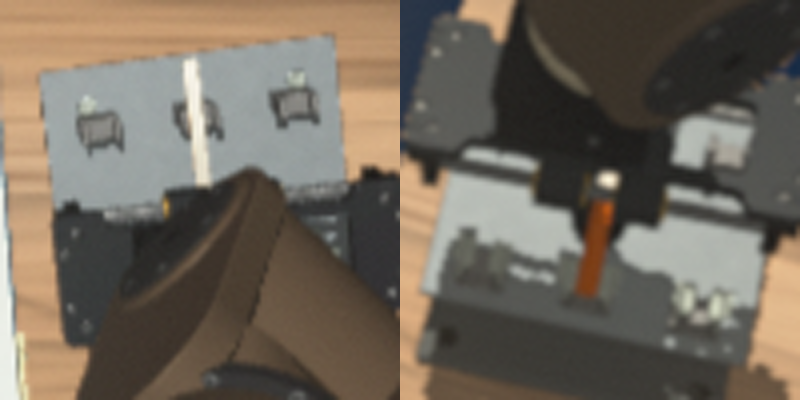

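The file has entered the clip mouth but hasn't clicked, and there is a 6 N sideways load from the left jaw. I'll ease the hand right until that vanishes, then press on.

Run:
```python
from g import *
from station import bot
f=lambda:(bot.current_wrist_force()@M).round(1)
b=np.array([.45,.2,.2]);dy=0
for k in range(6):
    if f()[1]>-1.0: break
    dy-=.0005;bot.movel(place(1,0,d=(0,dy))[0].tolist(),v=.03);print(dy,f(),bot.current_ft_torque()@M)
print(bot.current_t())
```

```text
-0.0005 [ 1.7 -4.1  7.1] [-0.9245  0.2627  0.1666]
-0.001 [ 1.3 -2.8  6.6] [-0.7287  0.1927  0.1453]
-0.0015 [ 2.2 -3.2  6.6] [-0.513   0.15    0.0466]
-0.002 [ 2.3 -1.3  6.6] [-0.3927  0.1067  0.0201]
-0.0025 [ 2.3 -0.5  6.2] [-0.0769  0.1906 -0.0121]
15.1667
```

```bash
cat > press.py <<'E'
from g import *
from station import bot
def press(i,k0,dy,gain=.0003):
    """1 mm steps along -z, nulling the sideways force; stops at the click (force drop) or 24 N."""
    peak=0;log=[]
    for k in range(k0,-20,-1):
        bot.movel(place(i,k/1000,d=(0,dy))[0].tolist(),v=.03)
        f=bot.current_wrist_force()@M;peak=max(peak,f[2]);log.append((k,f.round(1).tolist(),round(dy*1e3,1)))
        if peak>12 and f[2]<peak-2.5: print("click");break
        if f[2]>24: print("stop");break
        dy+=float(np.clip(gain*f[1],-.0005,.0005))
    print(*log,sep="\n");print(bot.current_width()*95,bot.current_t())
    return k,dy
E
python3 - <<'E'
from press import *
press(1,-1,-.0025,.0002)
E
```

```text
stop
(-1, [-1.2, -1.9, 3.2], -2.5)
(-2, [0.9, 4.1, 4.0], -2.9)
(-3, [-1.0, 3.5, 3.9], -2.4)
(-4, [-3.8, 0.3, 4.7], -1.9)
(-5, [-3.1, -0.7, 5.6], -1.8)
(-6, [-4.2, -0.5, 7.3], -2.0)
(-7, [-4.1, 1.5, 7.0], -2.1)
(-8, [-4.7, -0.6, 8.1], -1.8)
(-9, [-5.0, 0.6, 15.6], -1.9)
(-10, [-8.2, 0.7, 27.9], -1.8)
10.195054044797109 17.6667
```

The handle seems to have snapped home around k=-1, because the force then follows the bar spring down to its stop. I'll let the bar come back, check, then release.

Run:
```python
from press import *
for k in range(-5,7):
    bot.movel(place(1,k/1000,d=(0,-.0019))[0].tolist(),v=.06)
    f=bot.current_wrist_force()@M;print(k,f.round(1))
    if f[2]<.8 and k>-3: break
bot.gripper_to(.3);print(bot.current_wrist_force()@M)
bot.movel(place(1,.12,d=(0,-.0019))[0].tolist(),v=.2,force_limit=10)
x=bot.current_tool_pos();print(bot.current_t())
P,q=pick('R',.25);bot.move_ptp(P.tolist(),q.tolist());print(bot.current_t())
for n in("top","side"):
    s=bot.snapshot(n); cv2.imwrite(f"pics/{n}4.png",s["img"]);np.savez(n+"4.npz",**s)
a=cv2.imread("pics/top4.png")[170:320,345:495];b=cv2.imread("pics/side4.png")[190:290,360:460]
cv2.imwrite("pics/l4.png",np.hstack([cv2.resize(i,(400,400),interpolation=cv2.INTER_CUBIC) for i in(a,b)]))
```

```text
-5 [-3.6 -0.1  5.3]
-4 [-3.7 -1.2  4.8]
-3 [-3.7 -1.4  3.9]
-2 [-3.7 -2.2  3. ]
-1 [-4.8 -2.7  2.4]
0 [-3.7 -3.   1.1]
1 [-4.  -3.2  0.1]
[ 0.4831 -0.4237  0.0319]
20.7333
21.4583
```

View pics/l4.png

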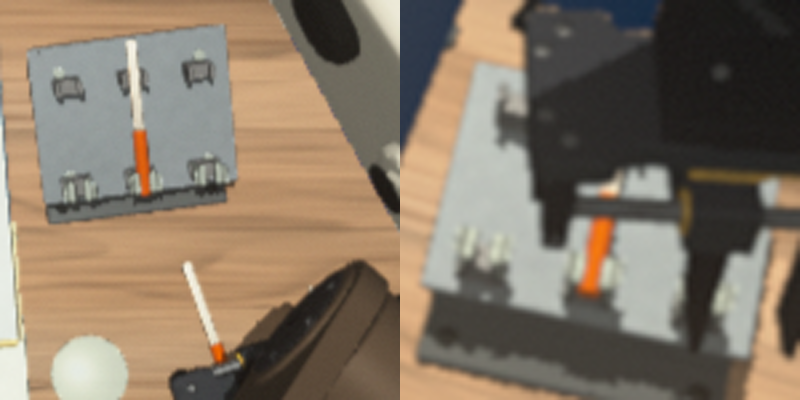

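File one is seated: the handle (590,260) is between the middle clip's jaws, the blade is in the notch and the bar is back out. Now the right file.

Run:
```python
from press import *
bot.gripper_to(.35)
print(bot.movel(pick('R',.05)[0].tolist(),v=.3,force_limit=12))
print(bot.movel(pick('R',0)[0].tolist(),v=.1,force_limit=12),bot.current_tool_pos()-pick('R',0)[0],bot.current_wrist_force())
bot.gripper_to(0,grasp_force=50);print("w",bot.current_width()*95,bot.current_finger_force(),bot.current_wrist_force())
bot.movel(pick('R',.25)[0].tolist(),v=.3)
d=(0,-.0018)
P,q=place(2,.17);bot.move_ptp(P.tolist(),q.tolist())
print(bot.movel(place(2,.03,d=d)[0].tolist(),v=.2,force_limit=12),bot.current_tool_pos()-place(2,.03,d=d)[0],(bot.current_wrist_force()@M),bot.current_width()*95,bot.current_t())
t=bot.snapshot("top");s=bot.snapshot("side")
ax=lambda x,z=.03:clip(2)+M@np.array([x,-.0018,z])
h=cv2.cvtColor(t["img"],cv2.COLOR_BGR2HSV);m=((h[...,2]>185)&(h[...,1]<60))
for v in(185,190,200,210): print(v,np.where(m[v,405:440])[0]+405)
print("exp",proj(t,ax(.117)),proj(t,ax(.065)))
h=cv2.cvtColor(s["img"],cv2.COLOR_BGR2HSV);m=cv2.inRange(h,(3,170,80),(16,255,255));m[:,:418]=0;m[:,465:]=0;m[:220]=0;m[300:]=0
for v in range(235,275,6): print("side",v,np.where(m[v])[0])
for x in(-.013,.01,.03): print("exp side",proj(s,ax(x)))
a=t["img"][170:270,345:445];b=s["img"][190:290,360:460]
cv2.imwrite("pics/l5.png",np.hstack([cv2.resize(i,(400,400),interpolation=cv2.INTER_CUBIC) for i in(a,b)]))
```

```text
False
False [ 0.0002 -0.0001  0.0006] [ 0.7006 -0.251  -0.1954]
w 10.59064444972548 50.00155806541443 [-0.6405  0.3253  5.1094]
False [-0.0002 -0.0002  0.001 ] [ 0.4023 -0.3659  0.5762] 10.350014516086965 26.35
185 [419 420 421 422 423]
190 [420 421 422 423]
200 [421 422 423]
210 [422 423 424]
exp [420.8678 183.4649] [422.8081 207.2369]
side 235 []
side 241 [439 440 441 442 443]
side 247 [437 438 439 440 441 442]
side 253 [437 438 439 440]
side 259 [436 437 438 439]
side 265 []
side 271 []
exp side [436.2899 263.6858]
exp side [438.3622 252.8446]
exp side [440.1297 243.5977]
```

View pics/l5.png

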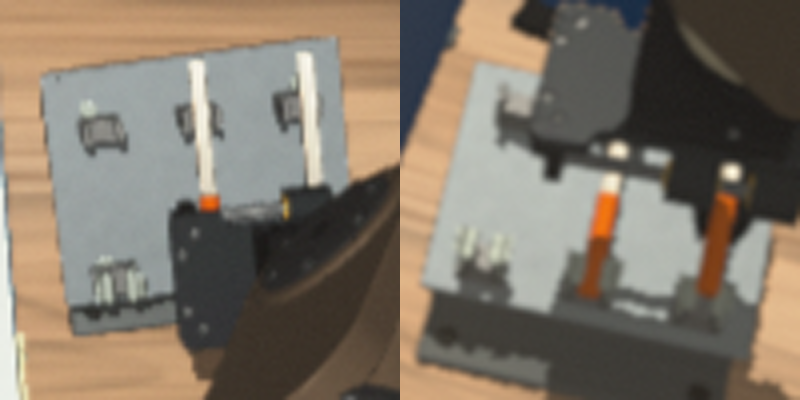

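The second file sits over the right clip, with its blade at (307,100) about 1 px right of the notch centre (300,107). I'll halve the sideways offset and press.

```bash
cat > press.py <<'E'
from g import *
from station import bot
def press(i,k0,dy,gain=.0002,fmax=18):
    """Small steps along -z, nulling the sideways force, until fmax (bar on its stop, handle home)."""
    k=k0;log=[]
    while k>-14:
        bot.movel(place(i,k/1000,d=(0,dy))[0].tolist(),v=.03)
        f=bot.current_wrist_force()@M;log.append((k,f.round(1).tolist(),round(dy*1e3,1)))
        if f[2]>fmax: print("stop");break
        dy+=float(np.clip(gain*f[1],-.0005,.0005));k-=1 if f[2]<8 else .5
    print(*log,sep="\n");print(bot.current_width()*95,bot.current_t())
    return k,dy
E
python3 - <<'E'
from press import *
bot.movel(place(2,.012,d=(0,-.001))[0].tolist(),v=.08,force_limit=8)
press(2,11,-.001)
E
```

```text
stop
(11, [-0.9, -1.0, 1.3], -1.0)
(10, [-0.6, -1.4, 2.3], -1.2)
(9, [0.6, -1.6, 2.0], -1.5)
(8, [-0.4, -3.4, 2.8], -1.8)
(7, [1.1, -2.8, 3.7], -2.3)
(6, [2.4, -0.5, 3.6], -2.8)
(5, [2.1, 1.9, 4.4], -2.9)
(4, [0.9, 0.6, 5.6], -2.5)
(3, [0.3, -0.5, 5.5], -2.4)
(2, [0.3, 0.2, 6.1], -2.5)
(1, [1.1, 0.8, 6.1], -2.4)
(0, [0.5, -0.5, 7.4], -2.3)
(-1, [0.3, 0.2, 9.7], -2.4)
(-1.5, [-0.8, -0.2, 8.6], -2.3)
(-2.0, [0.8, -0.0, 9.3], -2.4)
(-2.5, [-0.2, -0.4, 8.9], -2.4)
(-3.0, [1.1, 0.6, 7.9], -2.4)
(-4.0, [-1.8, -0.6, 3.0], -2.3)
(-5.0, [-1.2, 0.6, 4.9], -2.5)
(-6.0, [-3.8, 0.4, 5.5], -2.3)
(-7.0, [-4.3, -0.7, 6.1], -2.3)
(-8.0, [-3.3, 1.3, 6.8], -2.4)
(-9.0, [-3.8, -0.9, 7.0], -2.1)
(-10.0, [-3.9, 0.5, 9.6], -2.3)
(-10.5, [-5.9, 1.0, 14.8], -2.2)
(-11.0, [-7.7, 0.1, 20.4], -2.0)
10.571795746971805 33.325
```

Run:
```python
from press import *
dy=-.0021
for k in range(-7,6):
    bot.movel(place(2,k/1000,d=(0,dy))[0].tolist(),v=.06)
    f=bot.current_wrist_force()@M;print(k,f.round(1))
    if f[2]<.8 and k>-4: break
bot.gripper_to(.3);print(bot.current_wrist_force()@M)
print(bot.movel(place(2,.32,d=(0,dy))[0].tolist(),v=.25,force_limit=10))
q=np.array(bot.current_qpos());q[0]=-1.3;bot.set_joints(q.tolist());print(bot.current_t(),bot.current_tool_pos())
t=bot.snapshot("top");s=bot.snapshot("side")
for n,i in(("top",t),("side",s)): cv2.imwrite(f"pics/{n}6.png",i["img"])
a=t["img"][170:270,345:445];b=s["img"][190:290,360:460]
cv2.imwrite("pics/l6.png",np.hstack([cv2.resize(i,(400,400),interpolation=cv2.INTER_CUBIC) for i in(a,b)]))
# axis points of a seated file, predicted vs. seen
for i,(nm,x0,x1) in((1,("mid",385,425)),(2,("right",426,455))):
    h=cv2.cvtColor(s["img"],cv2.COLOR_BGR2HSV);m=cv2.inRange(h,(3,170,80),(16,255,255))
    r=m[210:285,x0:x1];ys,xs=np.where(r>0);print(nm,"handle rows",ys.min()+210,ys.max()+210,"mean",xs.mean()+x0,ys.mean()+210)
    for z in(0,.005): print(" exp",z,[proj(s,clip(i)+M@np.array([x,-.002,z])) for x in(-.013,.0145,.042)])
```

```text
-7 [-2.9 -1.4  5. ]
-6 [-3.1 -2.   5.2]
-5 [-3.6 -1.7  3.8]
-4 [-3.9 -1.7  4.2]
-3 [-4.8 -2.3  2.3]
-2 [-4.6 -2.1  2. ]
-1 [-4.4 -2.6  1.3]
0 [-3.7 -2.5  1.4]
1 [-3.2 -2.8  0.2]
[-0.3936 -0.0484  0.1324]
False
38.875 [ 0.2078 -0.4452  0.5642]
mid handle rows 239 263 mean 409.2708333333333 250.29166666666666
 exp 0 [array([406.7094, 263.614 ]), array([409.4282, 251.2174]), array([412.0836, 239.11  ])]
 exp 0.005 [array([406.8428, 262.6497]), array([409.5734, 250.2038]), array([412.2399, 238.0497])]
right handle rows 244 269 mean 437.030303030303 255.78787878787878
 exp 0 [array([434.7   , 269.5361]), array([437.1187, 256.9123]), array([439.4802, 244.5866])]
 exp 0.005 [array([434.9756, 268.5891]), array([437.403 , 255.9141]), array([439.7727, 243.5399])]
```

View pics/l6.png

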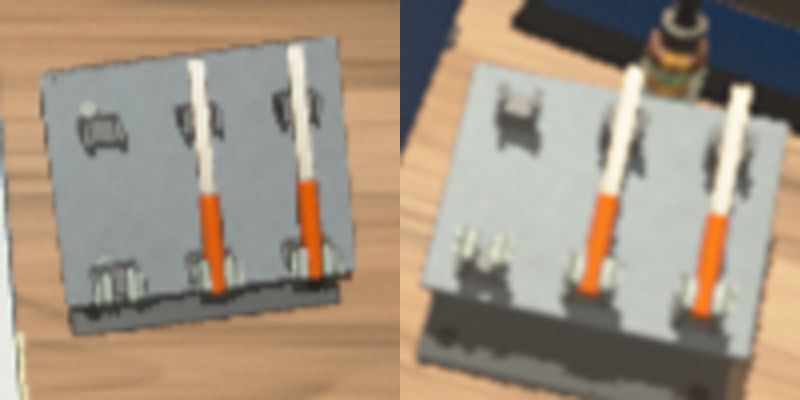

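View pics/top6.png

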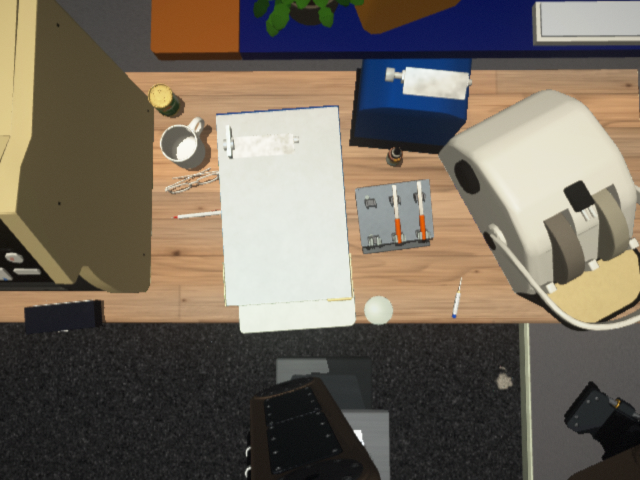

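Both files lie in their clips, with handles at (399,230) and (422,226), the blades in the notches and the bar back out. The other things haven't moved, so I'll hand in.

```bash
python3 -c "
from station import bot
print(bot.sign_off(),bot.current_t())"
```

```text
the job is handed in; nothing more can be done
the job is handed in; nothing more can be done
```

I pressed both files home in the middle and right clips, let the bar come back out, left everything else on the bench where it was, and handed the job in at about 39 s of the 64 s allowed; pressing reached about 28 N on the first file (past the 15 N or so expected) and about 20 N on the second.

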